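# Lock the probe arm of a battery-board test stand

### The arm

A 7-joint arm with a two-finger parallel gripper is mounted at the origin on the work surface. World frame = base frame: x ahead of the robot, y to its left, z up, the work surface at z = 0. Lengths are in m, angles in degrees, forces in N, time in s.
With the tool pointing down it reaches from about 0.425 to 0.875 m from the base axis. Payload 4.7 kg.
Tool frame: the origin (TCP) lies on the centre line of the jaws, within the pads' length; the fingertips stand 25 mm ahead of it and the grasp point (between the pads) lies 6 mm ahead of it; z points along the fingers, y is the direction in which the jaws open and shut (so a half turn about z gives the same grasp; the last joint's range is limited). The gripper opens to 87 mm and grips with 3 to 60 N. Pads are 19 mm wide; open, the fingers measure 117 mm over their backs; the gripper's body (75 mm by 190 mm) begins 51 mm behind the grasp point.
Start: joints at [-70.124, 18.392, -4.016, 83.108, 1.295, 78.541, -3.26], TCP at [0.212, 0.614, 0.248] pointing down, gripper open.
Joint ranges: [-163.93, 163.93], [-17.29, 119.83], [-79.2, 71.16], [3.27, 140.29], [-89.18, 269.18], [5.43, 117.66], [-154.24, 154.24]. Speed limits (degrees/s): [147.25, 147.25, 180, 180, 180, 180, 180].

### API

Orientations are given as [roll, pitch, yaw] about the fixed x, y, z axes, in that order (R = Rz(yaw) Ry(pitch) Rx(roll)).
In Python, from cell import env gives the robot as it stands.
- The arm moves only by the shell command python3 -m creep 'ROWS' [OPENING] [FORCE]. ROWS is JSON, a list of rows, each an object of numbers: "tx", "ty", "tz": the shift along the tool's x, y, z in m; "rx", "ry", "rz": the turn, a rotation vector about the tool's x, y, z in degrees. In form: [{"tx": .., "ty": .., "tz": .., "rx": .., "ry": .., "rz": ..}, ...]. A call has 1 to 20 rows; each row shifts and turns the commanded pose from where the row before left it, along the tool's axes as they then stand; what a row does not reach is not made up. A row lasts 1/8 s, in which the tool goes at most 62.5 mm and 10.7 degrees, less where a joint would pass 70% of its speed; a pose out of reach is approached as far as the arm can. A call is refused whole if a number of a shift passes 0.0625 or a number of a turn 10.7, either way. A call with a gripper value outside its range is refused whole. OPENING is the finger opening in m, from 0 to 0.087, set as the call begins (- or left out, the last holds). The fingers move at their own pace and stop on an object; FORCE is the grip in N (left out, the last holds). Time passes only in rows, so rows that do not move let the fingers close. It gives the time, the measured TCP pose, the force and the opening at its end, in the units of the state.
- env.get_obs(): the state, without advancing time (a new reading comes with each control period).
- env.read_camera(name): name is "scene" or "top"; returns a dict with "pixels" (420x560x3 uint8, red, green, blue), "intrinsics" (3x3 intrinsics, pixels), "D" ([k1, k2, p1, p2, k3] as OpenCV has them; the pictures are not rectified), "R" (3x3) and "t" (3): a world point X has camera coordinates R X + t. Camera axes: x right, y down, z forward; pixel columns grow to the right and rows downward; lengths in m; the calibration is good to about 2 mm. A picture is of the moment at which its call begins. There is no depth.
- env.sign_off(): hands the job in, once; it reports no verdict.
The state is a dict: "time_s": time; "qpos": joint angles; "joint_velocities": joint speeds; "effort": joint torques, N m; "tool_pos": TCP position; "tool_rot": TCP orientation; "force": force on the tool from outside, world axes, zero at the start; "wrist_torque": the same for the moment, N m; "grip_width": finger opening in m.
Only numpy, scipy, OpenCV 4.12 (cv2) and the standard library are available. Lean on these libraries where they do the work, as an engineer would, in place of code of your own. Each camera call takes 0.05 s, during which the arm holds its last target.

### The job

On the probe stand, push the blue collar round on its post until its set screw squarely faces the flat of the shaft (the probe then hangs over the circuit board), and only then tighten the screw by pressing its orange lever clockwise, from upright over and down to about level, until it stops. Leave the arm locked like that, do not touch the circuit board, and do not disturb the things lying around.

Things in the scene. Friction and masses are not known exactly. Their poses are not given: they have to be found in the camera images.
- stand: Fixed probe stand: aluminium base plate 260 x 120 x 12 mm with a bright vertical steel post, 44 mm in diameter, top 165 mm above the table. Origin: on the post's axis at table level; z up. The post has one milled flat, facing the stand's +x, with a yellow stripe down it and a yellow line to it on the post's top. The plate reaches 175 mm from the axis along -x, 85 mm along +x.
- flat (a point): Middle of the flat of the post (34 mm wide), 14 mm from the post's axis, 120 mm above the table.
- board: Green circuit board 78 x 90 x 4 mm in a black nest on the base plate, centred 125 mm from the post's axis on the side opposite the flat (stand's -x); its top is 30 mm above the table, its chips reach 36 mm. Origin: under its centre, 12 mm above the table. Not to be touched.
- collar: Blue collar, 72 mm in diameter, 100 to 140 mm above the table. It turns any way about the post but stiffly (0.3 N m), stays where left, cannot move up or down. Origin: on the post's axis, 120 mm up; z up. Its own +x points out along the set screw, its -x along the probe arm, which ends in a black block 26 x 26 x 28 mm 125 mm from the axis, whose brass probe hangs to 56 mm above the table.
- bar_mid (a point): Middle of the probe arm, 90 mm from the post's axis, 120 mm above the table: an aluminium bar 16 mm wide and 18 mm tall, free from 40 to 112 mm from the axis. Pushed sideways here (about 3 N) it turns the collar.
- screw (a point): Centre of the lever's hub, on the set screw's axis, 58 mm from the post's axis, 120 mm above the table. The hub is 23 mm in diameter and ends 67 mm from the post's axis. The screw faces the flat when this point lies straight out from the flat (on the stand's +x side).
- lever (a joint): Orange lever of the set screw, turning about the screw's axis: 0 = upright, grows clockwise seen from outside (looking along the screw at the post), the lever going over to the collar's own +y side; 1.57 = level. Starts loose, -0.5 to -0.05. Facing the flat, the screw seats at about 1.5; against the round of the shaft it jams soon after upright and springs back. Stays where left; needs about 1.5 N near its end.
- lever_end (a point): Centre of the 18 mm ball at the lever's end, 76 mm from the screw's axis; the lever is a round bar 11 mm thick, and it sweeps in the upright plane 58 mm from the post's axis.
- screwdriver: Loose screwdriver, 170 mm long, lying by the stand; origin on its underside.
- battery_pack: Loose blue battery pack, 70 x 40 x 22 mm, lying by the stand; origin under its centre.
- parts_tray: Loose grey divided tray, 110 x 80 x 28 mm, by the stand; origin under its centre.
- multimeter: Loose yellow handheld multimeter, 160 x 78 x 38 mm, lying to the left; origin under its centre.
- tape_roll: Loose yellow roll of tape, 90 mm across, 19 mm high, to the right; origin under its centre.
- mug: Loose white mug, 80 mm across, 95 mm high, to the right; origin under its centre.

How it is judged (in metres and radians):
On the way, in this order (a step that is already met when the one before it is completed fails the run):
1. the set screw faces the flat (screw point within 9 mm of straight out from it) with its lever still loose (under 0.6 rad) (x of screw in the frame of stand above 0.04 m and y of screw in the frame of stand between -0.009 and 0.009 m and value of joint lever below 0.6 rad), for 0.3 s.
2. the lever is tight (over 1.25 rad) with the screw still facing the flat (x of screw in the frame of stand above 0.04 m and y of screw in the frame of stand between -0.009 and 0.009 m and value of joint lever above 1.25 rad), for 0.2 s.
At the end, for the whole second after the job is handed in: The screw point lies on the flat's side within 9 mm (about 9 degrees) of straight out from the flat, the lever is tight (over 1.25 rad), and collar and lever are at rest (all of step 2 and velocity of joint lever between -0.1 and 0.1 rad/s and angular speed of collar below 0.1 rad/s); the robot touches nothing.
It fails at once if the circuit board is touched by the robot (over 2 N) (contact force between any of the fingers, the arm and board above 2 N).
It fails at once if a bystander is moved by more than 25 mm (distance of any of screwdriver, battery_pack, parts_tray, multimeter, tape_roll, mug from where it was at the start of the episode above 0.025 m).
It also fails if it takes over 54 s, if anything falls off the work surface, if the arm or the gripper's body presses on something with over 40 N, if the wrist force passes 120 N, or if a joint passes its speed limit or range.

## Working session

There is one attempt and no reset: what is moved stays moved. The work goes in short steps, Python scripts to look and compute and a shell command to move; the robot and the scene stay as the last step left them, time stands still between calls to the robot, and variables do not carry over. Pictures are saved under pics/ and viewed, and the job is handed in when it is done.

```bash
ls; mkdir -p pics
python3 - <<'E'
from cell import env
import cv2
o=env.get_obs()
for k,v in o.items(): print(k,v)
for n in("scene","top"):
    c=env.read_camera(n); cv2.imwrite(f"pics/{n}0.png",cv2.cvtColor(c["pixels"],cv2.COLOR_RGB2BGR))
    print(n,c["intrinsics"],c["D"],c["R"],c["t"])
E
```

```text
pics
time_s 0.0
qpos [-70.12331064  18.43909806  -4.01473367  83.17443584   1.29431104
  78.54128204  -3.26001206]
joint_velocities [ 0.06541633  0.01098128  0.0033994  -0.01040066  0.0466207   0.07817931
  0.02747641]
effort [-1.26451181e-03 -4.91286635e+01 -4.04450800e-01 -3.12524414e+01
 -6.38622791e-02  4.38528636e-02  1.78312166e-04]
tool_pos [0.21224231 0.61383665 0.24646501]
tool_rot [-1.79890386e+02  5.34496879e-03  1.60932148e+02]
force [ 0.56712112 -0.06709966  0.17691417]
wrist_torque [-0.04637608 -0.05494156 -0.0202707 ]
grip_width 0.08738459052055354
scene [[383.32169231   0.         279.72025377]
 [  0.         383.32169231 206.82520477]
 [  0.           0.           1.        ]] [-0.09926493  0.          0.          0.          0.        ] [[-0.63989705  0.76832718  0.01432177]
 [ 0.51993864  0.44660101 -0.72815613]
 [-0.56585826 -0.45849852 -0.68526166]] [ 0.37950169 -0.20499099  1.44306335]
top [[463.88356159   0.         279.14988343]
 [  0.         463.88356159 207.20076752]
 [  0.           0.           1.        ]] [-0.07641061  0.          0.          0.          0.        ] [[-0.02901817 -0.99944627  0.01628166]
 [-0.98974538  0.02644974 -0.14037272]
 [ 0.13986434 -0.02018805 -0.98996485]] [-0.01447929  0.58254297  1.30634984]
```

View pics/scene0.png

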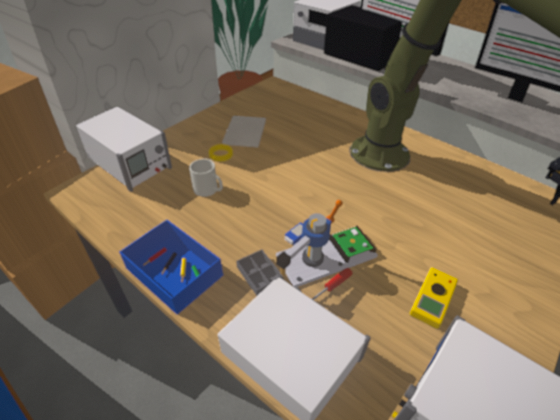

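View pics/top0.png

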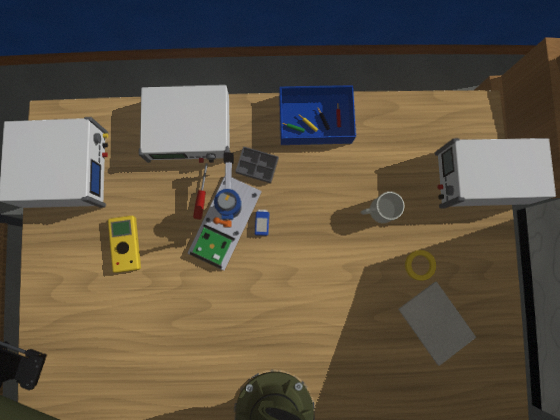

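Run:
```python
import cv2
a=cv2.imread("pics/scene0.png");b=cv2.imread("pics/top0.png")
cv2.imwrite("pics/scene0z.png",cv2.resize(a[180:320,230:400],None,fx=4.2,fy=4.2,interpolation=cv2.INTER_CUBIC))
cv2.imwrite("pics/top0z.png",cv2.resize(b[135:275,165:305],None,fx=4.2,fy=4.2,interpolation=cv2.INTER_CUBIC))
```

```text
(no output)
```

View pics/scene0z.png

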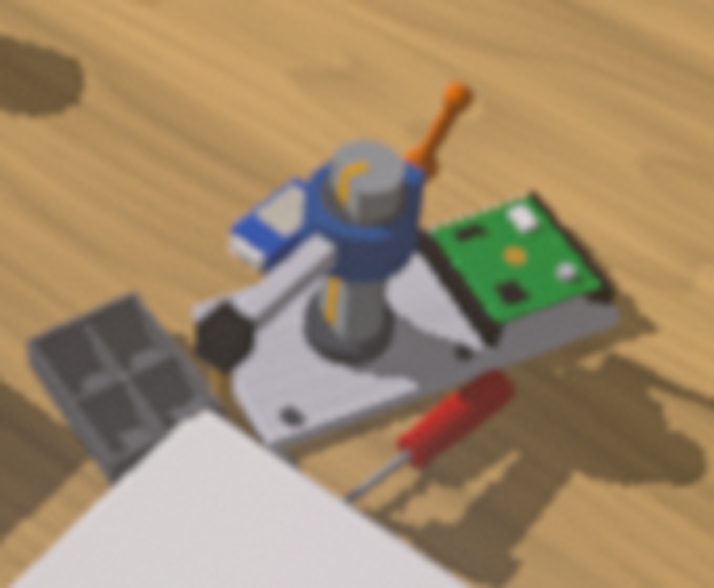

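View pics/top0z.png

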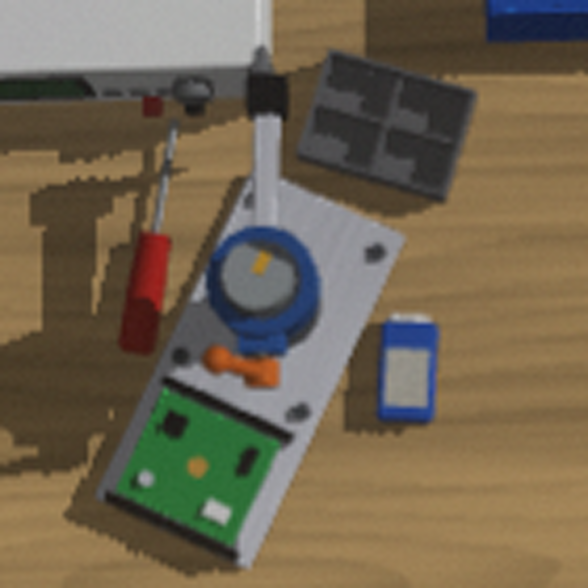

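```bash
cat > h.py <<'E'
import numpy as np, cv2
from cell import env
def bp(c,uv,z):
    uv=np.array(uv,float).reshape(-1,1,2)
    n=cv2.undistortPoints(uv,c["intrinsics"],np.array(c["D"])).reshape(-1,2)
    R=np.array(c["R"]);t=np.array(c["t"]);C=-R.T@t
    d=np.c_[n,np.ones(len(n))]@R
    return C+d*((z-C[2])/d[:,2])[:,None]
def pj(c,X):
    r,_=cv2.Rodrigues(np.array(c["R"]))
    return cv2.projectPoints(np.array(X,float).reshape(-1,1,3),r,np.array(c["t"]),c["intrinsics"],np.array(c["D"]))[0].reshape(-1,2)
E
python3 - <<'E'
from h import *
c=env.read_camera("top"); s=env.read_camera("scene")
Z=lambda p:[((x+.5)/4.2-.5+165,(y+.5)/4.2-.5+135) for x,y in p]
S=lambda p:[((x+.5)/4.2-.5+230,(y+.5)/4.2-.5+180) for x,y in p]
np.set_printoptions(precision=4,suppress=True)
print("plate",bp(c,Z([(405,235),(243,568),(100,495)]),.012))
print("post top",bp(c,Z([(258,277)]),.165), bp(s,S([(368,170)]),.165))
print("collar c",bp(c,Z([(264,285)]),.14))
print("flat line",bp(c,Z([(258,277),(263,257)]),.165))
print("block top",bp(c,Z([(266,94)]),.134))
print("board corners",bp(c,Z([(168,383),(288,435),(112,490),(240,548)]),.03))
print("lever ball",[bp(c,Z([(216,358)]),z) for z in (.18,.19)], "hub",bp(c,Z([(262,372)]),.125))
print("ball sc",[bp(s,S([(458,97)]),z) for z in (.18,.19,.2)])
print("tray",bp(c,Z([(330,52),(476,92),(445,200),(298,158)]),.028))
print("batt",bp(c,Z([(382,320),(438,320),(436,420),(378,420)]),.022))
print("sd",bp(c,Z([(172,125),(155,235),(135,350)]),.015))
E
```

```text
plate [[0.6376 0.0212 0.012 ]
 [0.4061 0.1392 0.012 ]
 [0.4592 0.2383 0.012 ]]
post top [[0.5858 0.1114 0.165 ]] [[0.5898 0.1146 0.165 ]]
collar c [[0.5845 0.11   0.14  ]]
flat line [[0.5858 0.1114 0.165 ]
 [0.5985 0.1081 0.165 ]]
block top [[0.7117 0.1077 0.134 ]]
board corners [[0.5346 0.1876 0.03  ]
 [0.4963 0.105  0.03  ]
 [0.4616 0.2268 0.03  ]
 [0.4196 0.1392 0.03  ]]
lever ball [array([[0.5336, 0.1365, 0.18  ]]), array([[0.5324, 0.1354, 0.19  ]])] hub [[0.5301 0.1134 0.125 ]]
ball sc [array([[0.5168, 0.1275, 0.18  ]]), array([[0.5267, 0.1326, 0.19  ]]), array([[0.5366, 0.1377, 0.2   ]])]
tray [[ 0.7684  0.0712  0.028 ]
 [ 0.7365 -0.0318  0.028 ]
 [ 0.659  -0.0078  0.028 ]
 [ 0.6919  0.0951  0.028 ]]
batt [[ 0.5758  0.0386  0.022 ]
 [ 0.5747 -0.0007  0.022 ]
 [ 0.5046  0.0026  0.022 ]
 [ 0.5057  0.0429  0.022 ]]
sd [[0.7213 0.1858 0.015 ]
 [0.6417 0.1982 0.015 ]
 [0.5601 0.2128 0.015 ]]
```

Run:
```python
from h import *
np.set_printoptions(precision=4,suppress=True)
c=env.read_camera("top"); s=env.read_camera("scene")
und=lambda c,p:cv2.undistortPoints(np.array(p,float).reshape(-1,1,2),c["intrinsics"],np.array(c["D"])).reshape(-1,2).T
P=lambda c:np.c_[c["R"],c["t"]]
T=[(229,152),(142,152)];S=[(285,282),(367,342)]
X=cv2.triangulatePoints(P(c),P(s),und(c,T),und(s,S));print((X[:3]/X[3]).T)
# model check overlay
O=np.array([.588,.112]);a=np.deg2rad(-27);x=np.array([np.cos(a),np.sin(a)]);y=np.array([-x[1],x[0]])
def st(p): return [*(O+p[0]*x+p[1]*y),p[2]]
pts=[st(p) for p in[(.085,.06,.012),(.085,-.06,.012),(-.175,-.06,.012),(-.175,.06,.012),(0,0,.165),(-.086,.045,.03),(-.086,-.045,.03),(-.164,-.045,.03),(-.164,.045,.03),(.014,0,.165),(.014,.017,.165),(.014,-.017,.165)]]
b=np.deg2rad(-2);u=np.array([np.cos(b),np.sin(b)])
cps=[[*(O+r*u),z] for r,z in[(.125,.134),(.09,.129),(.04,.129),(.112,.129),(-.058,.12)]]
for n,cc,r in(("top",c,(135,275,165,305)),("scene",s,(180,320,230,400))):
    im=cv2.cvtColor(cc["pixels"],cv2.COLOR_RGB2BGR)[r[0]:r[1],r[2]:r[3]]
    im=cv2.resize(im,None,fx=4.2,fy=4.2,interpolation=cv2.INTER_CUBIC)
    for L,col in((pts,(0,0,255)),(cps,(255,0,255))):
        for q in pj(cc,L):
            cv2.circle(im,(int((q[0]-r[2]+.5)*4.2-.5),int((q[1]-r[0]+.5)*4.2-.5)),3,col,-1)
    cv2.imwrite(f"pics/ov_{n}.png",im)
```

```text
[[0.7365 0.1198 0.0707]
 [0.746  0.3631 0.0796]]
```

View pics/ov_top.png

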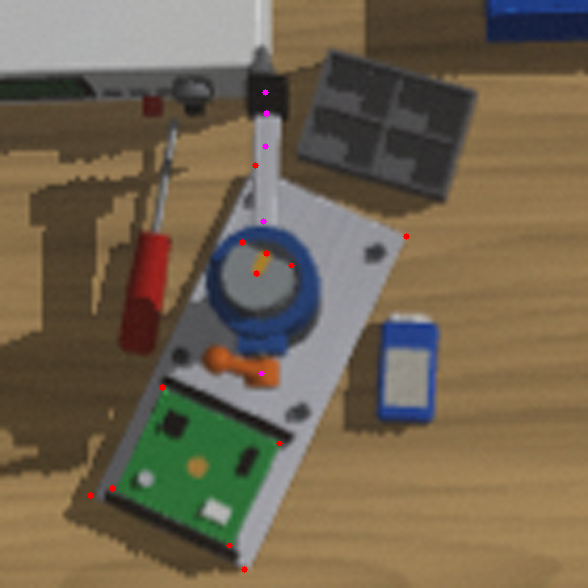

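View pics/ov_scene.png

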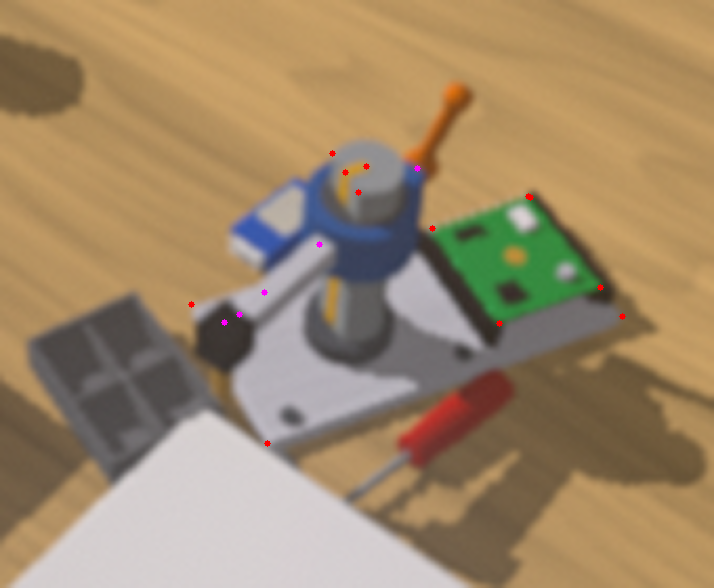

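```bash
python3 -m creep '[{"tx":-0.0503,"ty":-0.0272},{"tx":-0.0503,"ty":-0.0272},{"tx":-0.0503,"ty":-0.0272},{"tx":-0.0503,"ty":-0.0272},{"tx":-0.0503,"ty":-0.0272},{"tx":-0.0503,"ty":-0.0272},{"tx":-0.0503,"ty":-0.0272},{"tx":-0.0503,"ty":-0.0272},{"tx":-0.0503,"ty":-0.0272},{"tx":-0.0503,"ty":-0.0272},{"tx":-0.0503,"ty":-0.0272},{"tx":-0.0503,"ty":-0.0272}]' 0.06 && python3 -m creep '[{"rz":10.2},{"rz":10.2},{"rz":10.2},{"rz":10.2},{"rz":10.2},{"rz":10.2},{"rz":10.2},{"rz":10.2},{"rz":10.2},{"rz":10.2},{"rz":10.2},{"rz":10.2},{"rz":10.2},{"rz":10.2},{"rz":10.2},{"rz":10.2},{}]'; python3 -c "
from cell import env;print(env.get_obs())"
```

```text
{'time_s': 0.3, 'qpos': array([-70.12573791,  18.41081993,  -4.01340863,  83.12914514,
         1.29569651,  78.54113228,  -3.25915651]), 'joint_velocities': array([ 0.03237345, -0.05035738,  0.01909676, -0.19009726,  0.0400676 ,
        0.09521256, -0.03422833]), 'effort': array([ 3.44445825e-04, -4.90529716e+01, -4.02387846e-01, -3.12214494e+01,
       -6.36677281e-02,  3.87338153e-02,  1.02488732e-04]), 'tool_pos': array([0.21234448, 0.61417766, 0.24718241]), 'tool_rot': array([-1.79964099e+02,  5.13806656e-03,  1.60933442e+02]), 'force': array([-0.49213674,  0.03078176,  0.51040064]), 'wrist_torque': array([ 0.04552092, -0.01571801,  0.00095376]), 'grip_width': 0.08714372976076704}$[0]: bad value
```

```bash
python3 -m creep '[{"tx":-0.0503,"ty":-0.0272,"tz":0,"rx":0,"ry":0,"rz":0}]' 0.06; python3 -m creep --help | head -20
```

```text
time_s: 0.42
tool_pos: [0.2462, 0.5749, 0.2469]
tool_rot: [180.0, -0.2, 161.5]
force: [1.7, -0.1, -0.3]
grip_width: 0.0825invalid input: not JSON, or not a number
```

```bash
python3 -m creep '[{"tx":-0.0503,"ty":-0.0272,"tz":0,"rx":0,"ry":0,"rz":0},{"tx":-0.0503,"ty":-0.0272,"tz":0,"rx":0,"ry":0,"rz":0},{"tx":-0.0503,"ty":-0.0272,"tz":0,"rx":0,"ry":0,"rz":0},{"tx":-0.0503,"ty":-0.0272,"tz":0,"rx":0,"ry":0,"rz":0},{"tx":-0.0503,"ty":-0.0272,"tz":0,"rx":0,"ry":0,"rz":0},{"tx":-0.0503,"ty":-0.0272,"tz":0,"rx":0,"ry":0,"rz":0},{"tx":-0.0503,"ty":-0.0272,"tz":0,"rx":0,"ry":0,"rz":0},{"tx":-0.0503,"ty":-0.0272,"tz":0,"rx":0,"ry":0,"rz":0},{"tx":-0.0503,"ty":-0.0272,"tz":0,"rx":0,"ry":0,"rz":0},{"tx":-0.0503,"ty":-0.0272,"tz":0,"rx":0,"ry":0,"rz":0},{"tx":-0.0503,"ty":-0.0272,"tz":0,"rx":0,"ry":0,"rz":0}]' 
python3 -m creep '[{"tx":0,"ty":0,"tz":0,"rx":0,"ry":0,"rz":10.2},{"tx":0,"ty":0,"tz":0,"rx":0,"ry":0,"rz":10.2},{"tx":0,"ty":0,"tz":0,"rx":0,"ry":0,"rz":10.2},{"tx":0,"ty":0,"tz":0,"rx":0,"ry":0,"rz":10.2},{"tx":0,"ty":0,"tz":0,"rx":0,"ry":0,"rz":10.2},{"tx":0,"ty":0,"tz":0,"rx":0,"ry":0,"rz":10.2},{"tx":0,"ty":0,"tz":0,"rx":0,"ry":0,"rz":10.2},{"tx":0,"ty":0,"tz":0,"rx":0,"ry":0,"rz":10.2},{"tx":0,"ty":0,"tz":0,"rx":0,"ry":0,"rz":10.2},{"tx":0,"ty":0,"tz":0,"rx":0,"ry":0,"rz":10.2},{"tx":0,"ty":0,"tz":0,"rx":0,"ry":0,"rz":10.2},{"tx":0,"ty":0,"tz":0,"rx":0,"ry":0,"rz":10.2},{"tx":0,"ty":0,"tz":0,"rx":0,"ry":0,"rz":10.2},{"tx":0,"ty":0,"tz":0,"rx":0,"ry":0,"rz":10.2},{"tx":0,"ty":0,"tz":0,"rx":0,"ry":0,"rz":10.2},{"tx":0,"ty":0,"tz":0,"rx":0,"ry":0,"rz":10.2},{"tx":0,"ty":0,"tz":0,"rx":0,"ry":0,"rz":0}]'; python3 -c "
from cell import env;print(env.get_obs())"
```

```text
time_s: 1.8
tool_pos: [0.6773, 0.1075, 0.2477]
tool_rot: [180.0, 0.0, 161.0]
force: [1.0, 0.1, 0.9]
grip_width: 0.0602
time_s: 3.92
tool_pos: [0.6761, 0.1089, 0.2474]
tool_rot: [180.0, 0.0, -2.1]
force: [0.1, -0.4, 0.1]
grip_width: 0.06
{'time_s': 3.925, 'qpos': array([-44.25579318,  28.17107221,  47.41075634,  78.98777557,
       -20.54862589,  81.6629205 , -89.47714375]), 'joint_velocities': array([ 0.51532294, -0.36051299, -0.84966026, -0.10211527,  0.37654008,
       -0.08620041,  3.41997198]), 'effort': array([ -0.05745632, -47.66136646,  11.50704771, -29.68756557,
        -0.06101452,  -0.06893064,  -0.58121396]), 'tool_pos': array([0.67614368, 0.108941  , 0.2473729 ]), 'tool_rot': array([ 1.79982115e+02,  1.29914071e-02, -2.13950869e+00]), 'force': array([ 0.05607737, -0.37128672,  0.1105486 ]), 'wrist_torque': array([-0.05474611,  0.11589195,  0.03268371]), 'grip_width': 0.06002893317413113}
```

```bash
python3 -m creep '[{"tx":0,"ty":0,"tz":0.03,"rx":0,"ry":0,"rz":0},{"tx":0,"ty":0,"tz":0.03,"rx":0,"ry":0,"rz":0},{"tx":0,"ty":0,"tz":0.03,"rx":0,"ry":0,"rz":0},{"tx":0,"ty":0,"tz":0.027,"rx":0,"ry":0,"rz":0},{"tx":0,"ty":0,"tz":0,"rx":0,"ry":0,"rz":0}]'
python3 - <<'E'
from h import *
for n,r in(("top",(100,275,140,315)),("scene",(160,320,230,400))):
    c=env.read_camera(n)
    cv2.imwrite(f"pics/a_{n}.png",cv2.resize(cv2.cvtColor(c["pixels"],cv2.COLOR_RGB2BGR)[r[0]:r[1],r[2]:r[3]],None,fx=3.4,fy=3.4,interpolation=cv2.INTER_CUBIC))
E
```

```text
time_s: 4.55
tool_pos: [0.6745, 0.1089, 0.1282]
tool_rot: [180.0, 0.3, -2.1]
force: [-0.4, 0.4, 0.3]
grip_width: 0.0599
```

View pics/a_scene.png

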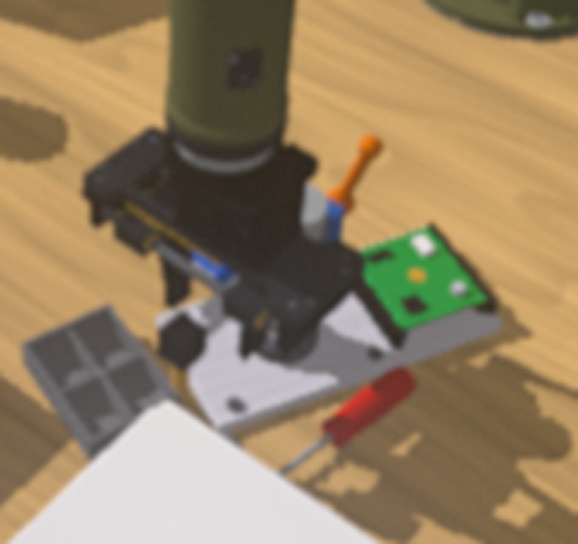

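View pics/a_top.png

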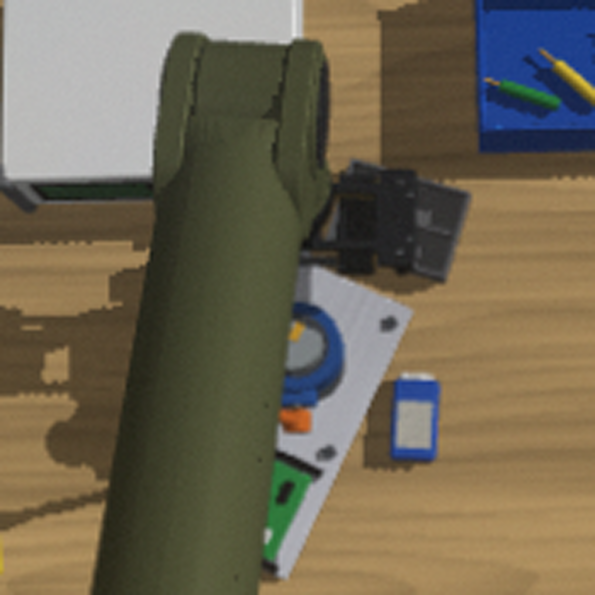

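The scene picture shows the open fingers either side of the bar, at about (175,285) and (250,335), with the block at (183,345). The top view is mostly hidden by the forearm. Closing gently.

```bash
python3 -m creep '[{"tx":0,"ty":0,"tz":0,"rx":0,"ry":0,"rz":0},{"tx":0,"ty":0,"tz":0,"rx":0,"ry":0,"rz":0},{"tx":0,"ty":0,"tz":0,"rx":0,"ry":0,"rz":0},{"tx":0,"ty":0,"tz":0,"rx":0,"ry":0,"rz":0},{"tx":0,"ty":0,"tz":0,"rx":0,"ry":0,"rz":0},{"tx":0,"ty":0,"tz":0,"rx":0,"ry":0,"rz":0}]' 0.0 15
```

```text
time_s: 5.4
tool_pos: [0.6763, 0.1092, 0.1306]
tool_rot: [-180.0, -0.0, -2.3]
force: [-0.3, 1.2, 0.2]
grip_width: 0.0158
```

```bash
python3 -m creep '[{"tx":-0.00087,"ty":-0.01243,"tz":0,"rx":0,"ry":0,"rz":-8},{"tx":-0.00087,"ty":-0.01243,"tz":0,"rx":0,"ry":0,"rz":-8},{"tx":-0.00087,"ty":-0.01243,"tz":0,"rx":0,"ry":0,"rz":-8},{"tx":-0.00087,"ty":-0.01243,"tz":0,"rx":0,"ry":0,"rz":-8},{"tx":0,"ty":0,"tz":0,"rx":0,"ry":0,"rz":0}]'; python3 -c "
from cell import env;o=env.get_obs();print(o['qpos'],o['force'],o['wrist_torque'])"
```

```text
time_s: 6.02
tool_pos: [0.6644, 0.1574, 0.1306]
tool_rot: [-180.0, -0.0, 29.8]
force: [0.9, 0.7, -1.3]
grip_width: 0.0157
[-43.11533415  30.38115922  37.94377272  87.11004968 -19.4591834
  69.207884   -62.26522519] [ 0.88601313  0.66348121 -1.32764535] [ 0.05881631 -0.00835647  0.21754546]
```

```bash
python3 -m creep '[{"tx":-0.00087,"ty":-0.01243,"tz":0,"rx":0,"ry":0,"rz":-8},{"tx":-0.00087,"ty":-0.01243,"tz":0,"rx":0,"ry":0,"rz":-8},{"tx":-0.00087,"ty":-0.01243,"tz":0,"rx":0,"ry":0,"rz":-8},{"tx":-0.00087,"ty":-0.01243,"tz":0,"rx":0,"ry":0,"rz":-8},{"tx":-0.00087,"ty":-0.01243,"tz":0,"rx":0,"ry":0,"rz":-8},{"tx":-0.00087,"ty":-0.01243,"tz":0,"rx":0,"ry":0,"rz":-8},{"tx":0,"ty":0,"tz":0,"rx":0,"ry":0,"rz":0}]'; python3 -c "
from cell import env;o=env.get_obs();print(o['qpos'],o['force'],o['wrist_torque'])"
```

```text
time_s: 6.9
tool_pos: [0.6058, 0.1998, 0.1306]
tool_rot: [-180.0, -0.1, 77.6]
force: [0.8, 1.5, -1.8]
grip_width: 0.0158
[-43.43345046  22.99400013  28.77697098  93.95468893 -11.92471569
  66.09186726 -24.12840862] [ 0.83623204  1.52767387 -1.84502325] [ 0.31324276 -0.15656284  0.35881135]
```

```bash
python3 -m creep '[{"tx":-0.00087,"ty":-0.01243,"tz":0,"rx":0,"ry":0,"rz":-8},{"tx":-0.00087,"ty":-0.01243,"tz":0,"rx":0,"ry":0,"rz":-8},{"tx":-0.00087,"ty":-0.01243,"tz":0,"rx":0,"ry":0,"rz":-8},{"tx":-0.00087,"ty":-0.01243,"tz":0,"rx":0,"ry":0,"rz":-8},{"tx":-0.00087,"ty":-0.01243,"tz":0,"rx":0,"ry":0,"rz":-8},{"tx":-0.00087,"ty":-0.01243,"tz":0,"rx":0,"ry":0,"rz":-8},{"tx":-0.00087,"ty":-0.01243,"tz":0,"rx":0,"ry":0,"rz":-8},{"tx":-0.00087,"ty":-0.01243,"tz":0,"rx":0,"ry":0,"rz":-8},{"tx":-0.00087,"ty":-0.01243,"tz":0,"rx":0,"ry":0,"rz":-8},{"tx":-0.0002,"ty":-0.0062,"tz":0,"rx":0,"ry":0,"rz":-4},{"tx":0,"ty":0,"tz":0,"rx":0,"ry":0,"rz":0},{"tx":0,"ty":0,"tz":0,"rx":0,"ry":0,"rz":0}]'
python3 - <<'E'
from h import *
o=env.get_obs();print(o['qpos'],o['force'],o['wrist_torque'])
for n,r in(("top",(100,275,140,315)),("scene",(160,320,230,400))):
    c=env.read_camera(n)
    cv2.imwrite(f"pics/b_{n}.png",cv2.resize(cv2.cvtColor(c["pixels"],cv2.COLOR_RGB2BGR)[r[0]:r[1],r[2]:r[3]],None,fx=3.4,fy=3.4,interpolation=cv2.INTER_CUBIC))
E
```

```text
time_s: 8.4
tool_pos: [0.5075, 0.1516, 0.1305]
tool_rot: [180.0, 0.0, 153.6]
force: [2.9, 1.1, -2.5]
grip_width: 0.0159
[-37.44359735   9.07550819  19.53352113 109.088419    -3.38743032
  62.35441459  47.00061616] [ 2.87601682  1.12271921 -2.51260384] [ 0.32666995 -0.68711851  0.34241256]
```

View pics/b_scene.png

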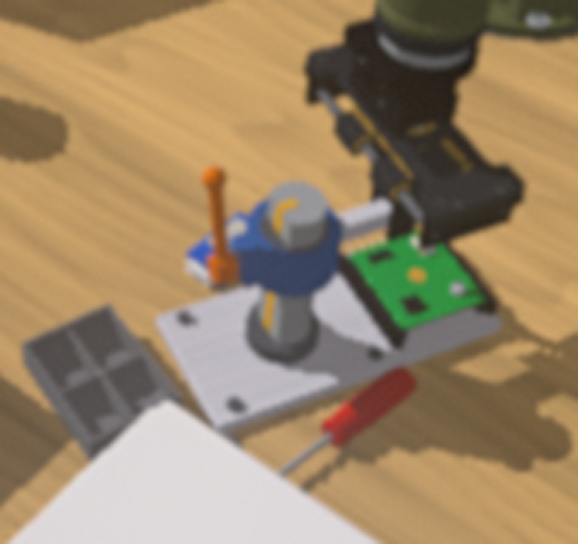

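View pics/b_top.png

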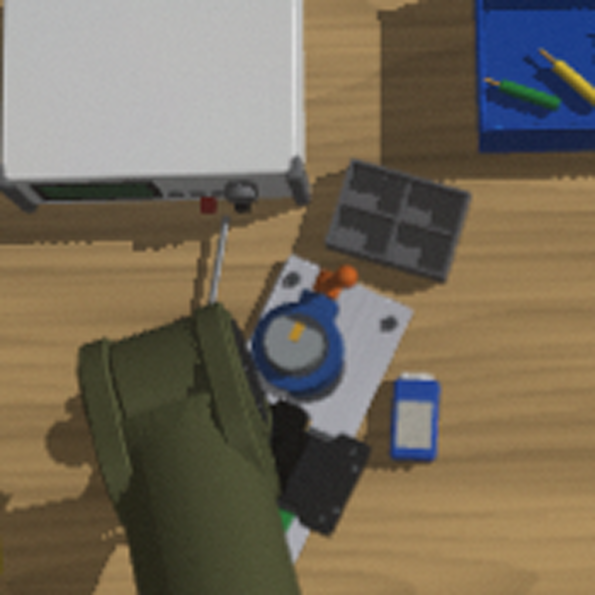

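The collar is round and the screw looks to face the plate's far end. Its hub is near (328,283) in the top crop, and the bar is above the board. Next I release, lift and check the alignment.

```bash
python3 -m creep '[{"tx":0,"ty":0,"tz":0,"rx":0,"ry":0,"rz":0},{"tx":0,"ty":0,"tz":0,"rx":0,"ry":0,"rz":0},{"tx":0,"ty":0,"tz":0,"rx":0,"ry":0,"rz":0},{"tx":0,"ty":0,"tz":0,"rx":0,"ry":0,"rz":0},{"tx":0,"ty":0,"tz":-0.04,"rx":0,"ry":0,"rz":0},{"tx":0,"ty":0,"tz":-0.04,"rx":0,"ry":0,"rz":0},{"tx":0,"ty":0,"tz":-0.05,"rx":0,"ry":0,"rz":0},{"tx":0.0,"ty":0.05,"tz":0,"rx":0,"ry":0,"rz":0},{"tx":0.0,"ty":-0.06,"tz":0,"rx":0,"ry":0,"rz":0},{"tx":0.0,"ty":-0.06,"tz":0,"rx":0,"ry":0,"rz":0},{"tx":0.0,"ty":-0.06,"tz":0,"rx":0,"ry":0,"rz":0},{"tx":0,"ty":0,"tz":0,"rx":0,"ry":0,"rz":0}]' 0.05
python3 - <<'E'
from h import *
o=env.get_obs();print(o['qpos'],o['force'],o['wrist_torque'])
for n,r in(("top",(135,275,165,305)),("scene",(180,320,230,400))):
    c=env.read_camera(n)
    cv2.imwrite(f"pics/c_{n}.png",cv2.resize(cv2.cvtColor(c["pixels"],cv2.COLOR_RGB2BGR)[r[0]:r[1],r[2]:r[3]],None,fx=4.2,fy=4.2,interpolation=cv2.INTER_CUBIC))
E
```

```text
time_s: 10.0
tool_pos: [0.4481, 0.0308, 0.2609]
tool_rot: [179.9, -0.0, 153.3]
force: [-0.3, 1.9, -0.0]
grip_width: 0.0499
[-33.48597     -8.22984228  23.94874352 109.61573714   3.34681343
  77.91126636  52.85236757] [-0.2981863   1.91619637 -0.00908786] [-0.01642314  0.00614251 -0.02444689]
```

View pics/c_scene.png

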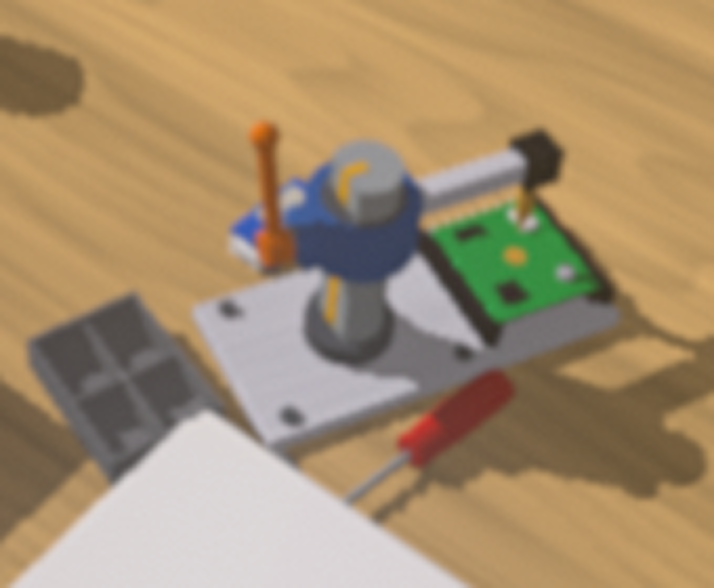

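View pics/c_top.png

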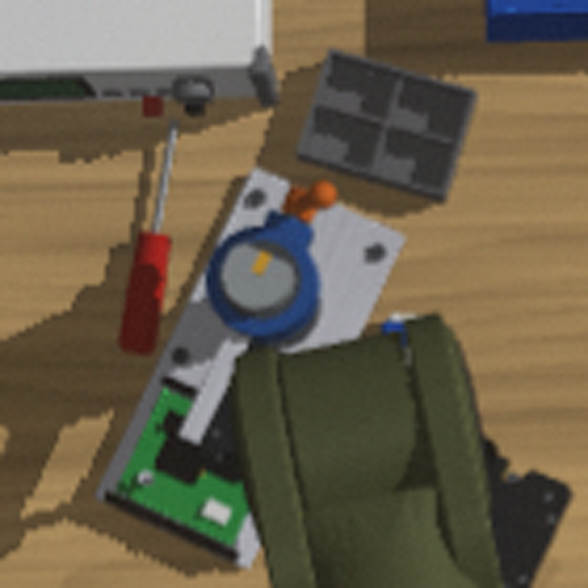

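Run:
```python
from h import *
from scipy.optimize import least_squares
np.set_printoptions(precision=4,suppress=True)
c=env.read_camera("top"); s=env.read_camera("scene")
Z=lambda p:np.array([((x+.5)/4.2-.5+165,(y+.5)/4.2-.5+135) for x,y in p])
S=lambda p:np.array([((x+.5)/4.2-.5+230,(y+.5)/4.2-.5+180) for x,y in p])
# stand: plate corners(approx chamfered), board, fit yaw per camera
P=[(.085,-.06,.012),(-.175,-.06,.012),(-.175,.06,.012),(.085,.06,.012),(0,0,.165)]
T=Z([(405,235),(243,568),(100,495),(257,168),(258,276)])
PS=[(.085,-.06,.012),(.085,.06,.012),(0,0,.165)]
SS=S([(194,306),(267,446),(368,170)])
def W(q,p):
    a=q[2];p=np.array(p);return np.c_[q[0]+p[:,0]*np.cos(a)-p[:,1]*np.sin(a),q[1]+p[:,0]*np.sin(a)+p[:,1]*np.cos(a),p[:,2]]
for nm,f in(("top",lambda q:(pj(c,W(q,P))-T).ravel()),("both",lambda q:np.r_[(pj(c,W(q,P))-T).ravel(),(pj(s,W(q,PS))-SS).ravel()])):
    r=least_squares(f,[.588,.112,-.47]);print(nm,r.x,np.rad2deg(r.x[2]),r.fun)
print("bar",b:=bp(c,Z([(228,352),(195,437)]),.129),np.rad2deg(np.arctan2(*(b[0]-b[1])[1::-1])))
print("bar scene",b:=bp(s,S([(425,190),(520,160)]),.129),np.rad2deg(np.arctan2(*(b[0]-b[1])[1::-1])))
print("ball",[bp(c,Z([(323,194)]),z) for z in(.18,.19,.2)],[bp(s,S([(263,134)]),z) for z in(.18,.19,.2)])
print("hub",bp(c,Z([(297,208)]),.125),bp(s,S([(275,247)]),.12))
```

```text
top [ 0.5878  0.111  -0.4659] -26.692697333784217 [ 0.6815  0.2343  1.0984  0.5247 -1.6766  0.3292 -0.261  -0.5828  0.1374
 -0.5052]
both [ 0.5881  0.1119 -0.464 ] -26.5824957197878 [ 0.3289  0.0784  0.8937  0.435  -1.9137  0.3116 -0.6434 -0.6686 -0.2223
 -0.6167 -0.6091 -0.1238  0.2868 -0.5446 -0.4639 -0.8648]
bar [[0.5432 0.1347 0.129 ]
 [0.489  0.1565 0.129 ]] -21.881657109521058
bar scene [[0.5501 0.1326 0.129 ]
 [0.4896 0.1633 0.129 ]] -26.93855866812551
ball [array([[0.6348, 0.0687, 0.18  ]]), array([[0.6328, 0.0681, 0.19  ]]), array([[0.6308, 0.0675, 0.2   ]])] [array([[0.6187, 0.0581, 0.18  ]]), array([[0.6271, 0.0642, 0.19  ]]), array([[0.6354, 0.0704, 0.2   ]])]
hub [[0.6371 0.0892 0.125 ]] [[0.6399 0.0869 0.12  ]]
```

```bash
python3 -m creep '[{"tx":-0.049,"ty":0.0233,"tz":0,"rx":0,"ry":0,"rz":0},{"tx":-0.049,"ty":0.0233,"tz":0,"rx":0,"ry":0,"rz":0},{"tx":-0.049,"ty":0.0233,"tz":0,"rx":0,"ry":0,"rz":0},{"tx":0,"ty":0,"tz":0,"rx":0,"ry":0,"rz":0},{"tx":0,"ty":0,"tz":0.035,"rx":0,"ry":0,"rz":0},{"tx":0,"ty":0,"tz":0.036,"rx":0,"ry":0,"rz":0},{"tx":0,"ty":0,"tz":0,"rx":0,"ry":0,"rz":0},{"tx":0,"ty":0,"tz":0,"rx":0,"ry":0,"rz":0}]' 0 15
python3 - <<'E'
from h import *
o=env.get_obs();print(o['qpos'],o['force'],o['tool_pos'])
for n,r in(("top",(100,275,140,315)),("scene",(160,320,230,400))):
    c=env.read_camera(n)
    cv2.imwrite(f"pics/d_{n}.png",cv2.resize(cv2.cvtColor(c["pixels"],cv2.COLOR_RGB2BGR)[r[0]:r[1],r[2]:r[3]],None,fx=3.4,fy=3.4,interpolation=cv2.INTER_CUBIC))
E
```

```text
time_s: 11.2
tool_pos: [0.6126, 0.0335, 0.1911]
tool_rot: [179.9, 0.1, 153.8]
force: [-0.2, 0.3, 0.1]
grip_width: 0.0002
[-29.36971689  16.81413671  28.7118366   93.98555307  -8.47067217
  71.26325352  64.81763991] [-0.20653331  0.34408802  0.07691682] [0.61256412 0.03353031 0.19108847]
```

View pics/d_scene.png

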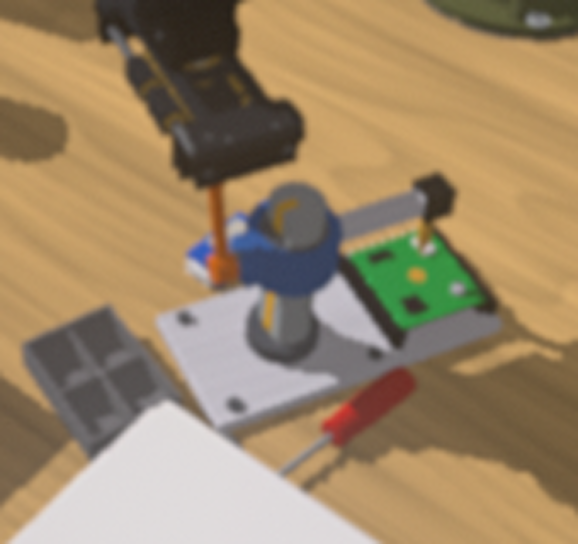

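```bash
python3 -m creep '[{"tx":0,"ty":0.012,"tz":0,"rx":0,"ry":0,"rz":0},{"tx":0,"ty":0.012,"tz":0,"rx":0,"ry":0,"rz":0},{"tx":0,"ty":0.012,"tz":0,"rx":0,"ry":0,"rz":0},{"tx":0,"ty":0.012,"tz":0,"rx":0,"ry":0,"rz":0},{"tx":0,"ty":0.01,"tz":0,"rx":0,"ry":0,"rz":0},{"tx":0,"ty":0.01,"tz":0,"rx":0,"ry":0,"rz":0},{"tx":0,"ty":0.01,"tz":0,"rx":0,"ry":0,"rz":0},{"tx":0,"ty":0.01,"tz":0,"rx":0,"ry":0,"rz":0},{"tx":0,"ty":0,"tz":0,"rx":0,"ry":0,"rz":0}]'
python3 - <<'E'
from h import *
o=env.get_obs();print(o['qpos'],o['force'],o['tool_pos'])
for n,r in(("top",(100,275,140,315)),("scene",(160,320,230,400))):
    c=env.read_camera(n)
    cv2.imwrite(f"pics/e_{n}.png",cv2.resize(cv2.cvtColor(c["pixels"],cv2.COLOR_RGB2BGR)[r[0]:r[1],r[2]:r[3]],None,fx=3.4,fy=3.4,interpolation=cv2.INTER_CUBIC))
E
```

```text
time_s: 12.42
tool_pos: [0.6516, 0.1135, 0.1896]
tool_rot: [179.9, 0.0, 153.8]
force: [0.3, 0.1, 0.1]
grip_width: 0.0004
[-32.50350045  22.70418314  26.57810118  86.70017998 -10.46752594
  72.99669361  59.18413579] [0.25047022 0.1200025  0.14198256] [0.65155897 0.11350335 0.18961878]
```

View pics/e_scene.png

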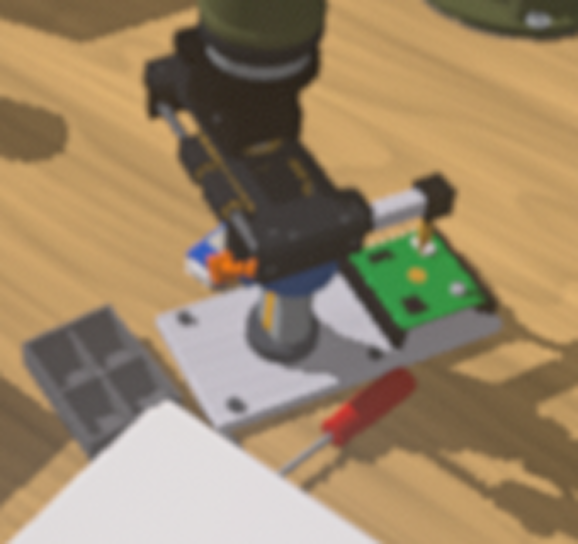

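```bash
python3 -m creep '[{"tx":0,"ty":-0.01,"tz":-0.02,"rx":0,"ry":0,"rz":0},{"tx":0,"ty":0,"tz":-0.04,"rx":0,"ry":0,"rz":0},{"tx":0,"ty":0,"tz":-0.04,"rx":0,"ry":0,"rz":0},{"tx":0,"ty":0,"tz":0,"rx":0,"ry":0,"rz":0}]'
python3 - <<'E'
from h import *
o=env.get_obs();print(o['force'],o['tool_pos'])
for n,r in(("top",(100,275,140,315)),("scene",(160,320,230,400))):
    c=env.read_camera(n)
    cv2.imwrite(f"pics/f_{n}.png",cv2.resize(cv2.cvtColor(c["pixels"],cv2.COLOR_RGB2BGR)[r[0]:r[1],r[2]:r[3]],None,fx=3.4,fy=3.4,interpolation=cv2.INTER_CUBIC))
E
```

```text
time_s: 13.02
tool_pos: [0.6485, 0.1015, 0.2958]
tool_rot: [179.7, 0.4, 153.7]
force: [-0.1, -0.8, 0.4]
grip_width: 0.0003
[-0.10563857 -0.8189138   0.42022989] [0.64851605 0.1015063  0.29577735]
```

View pics/f_scene.png

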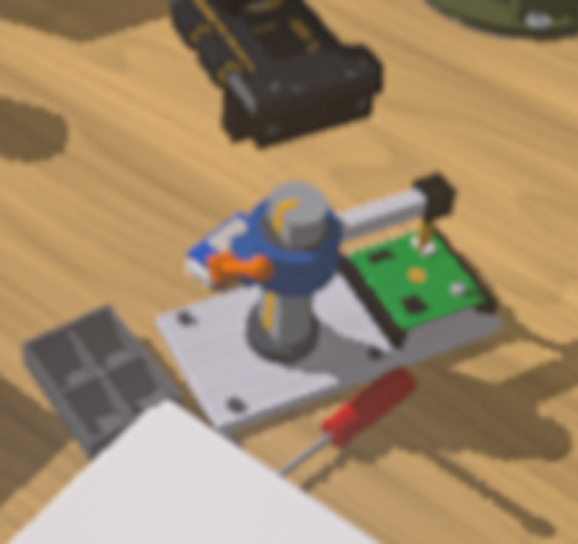

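View pics/f_top.png

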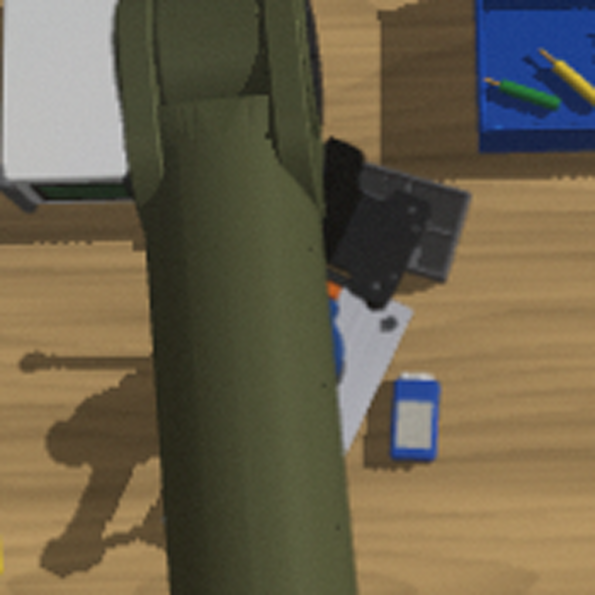

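Run:
```python
from h import *
s=env.read_camera("scene")
O=np.array([.588,.1115]);x=np.array([.894,-.4475]);y=np.array([.4475,.894])
for th in(-.27,.5,.6,.7,.8,.9,1.0,1.1,1.2):
    p=O+.058*x+.076*np.sin(th)*y; q=pj(s,[[*p,.12+.076*np.cos(th)]])[0]
    print(th,(q-[230,160]+.5)*3.4-.5)
```

```text
-0.27 [213.23079713 177.87871608]
0.5 [247.91681495 237.95957474]
0.6 [251.76396694 248.32685908]
0.7 [255.28870642 258.91976184]
0.8 [258.44630679 269.60681415]
0.9 [261.19746106 280.25489227]
1.0 [263.50905255 290.73183545]
1.1 [265.35474832 300.9090176 ]
1.2 [266.7153952  310.66377292]
```

```bash
python3 -m creep '[{"tx":0.001,"ty":0.024,"tz":0,"rx":0,"ry":0,"rz":0},{"tx":0,"ty":0.024,"tz":0,"rx":0,"ry":0,"rz":0},{"tx":0,"ty":0,"tz":0.04,"rx":0,"ry":0,"rz":0},{"tx":0,"ty":0,"tz":0.04,"rx":0,"ry":0,"rz":0},{"tx":0,"ty":0,"tz":0.01,"rx":0,"ry":0,"rz":0},{"tx":0,"ty":0,"tz":0.008,"rx":0,"ry":0,"rz":0},{"tx":0,"ty":0,"tz":0.008,"rx":0,"ry":0,"rz":0},{"tx":0,"ty":0,"tz":0.008,"rx":0,"ry":0,"rz":0},{"tx":0,"ty":0,"tz":0,"rx":0,"ry":0,"rz":0}]'
```

```text
time_s: 14.3
tool_pos: [0.6659, 0.1461, 0.1742]
tool_rot: [-179.9, -0.1, 153.7]
force: [0.3, 0.1, 0.4]
grip_width: 0.0004
```

```bash
python3 -m creep '[{"tx":-0.003,"ty":0,"tz":0.004,"rx":0,"ry":0,"rz":0},{"tx":0,"ty":0,"tz":0.004,"rx":0,"ry":0,"rz":0},{"tx":0,"ty":0,"tz":0.003,"rx":0,"ry":0,"rz":0},{"tx":0,"ty":0,"tz":0,"rx":0,"ry":0,"rz":0}]'
python3 -m creep '[{"tx":0,"ty":0,"tz":0.002,"rx":0,"ry":0,"rz":0},{"tx":0,"ty":0,"tz":0.002,"rx":0,"ry":0,"rz":0},{"tx":0,"ty":0,"tz":0,"rx":0,"ry":0,"rz":0}]'
python3 - <<'E'
from h import *
o=env.get_obs();print(o['force'],o['tool_pos'])
for n,r in(("scene",(160,320,230,400)),):
    c=env.read_camera(n)
    cv2.imwrite(f"pics/g_{n}.png",cv2.resize(cv2.cvtColor(c["pixels"],cv2.COLOR_RGB2BGR)[r[0]:r[1],r[2]:r[3]],None,fx=3.4,fy=3.4,interpolation=cv2.INTER_CUBIC))
E
```

```text
time_s: 14.8
tool_pos: [0.6694, 0.1445, 0.164]
tool_rot: [-179.9, -0.0, 153.7]
force: [-1.0, -0.4, -0.2]
grip_width: 0.0003
time_s: 15.18
tool_pos: [0.6697, 0.145, 0.1606]
tool_rot: [180.0, 0.0, 153.7]
force: [0.1, 0.7, 0.3]
grip_width: 0.0002
[0.08038687 0.74993464 0.34641116] [0.66973277 0.1449986  0.16059921]
```

View pics/g_scene.png

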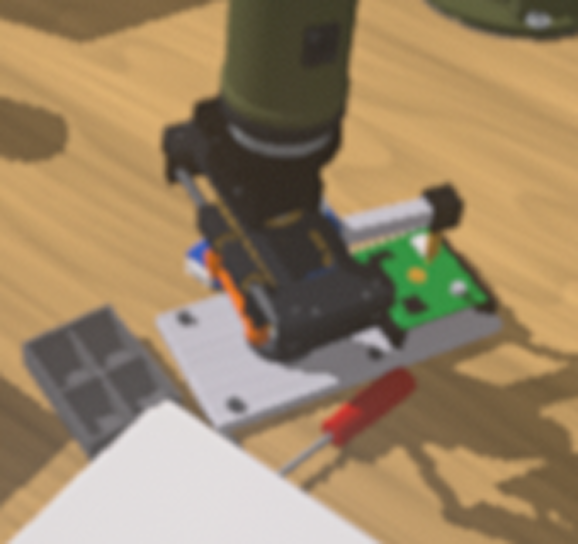

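Run:
```python
from h import *
c=env.read_camera("scene");s=c
O=np.array([.587,.1125]);x=np.array([.894,-.4475]);y=np.array([.4475,.894])
r=(215,275,280,370);k=8
im=cv2.resize(cv2.cvtColor(c["pixels"],cv2.COLOR_RGB2BGR)[r[0]:r[1],r[2]:r[3]],None,fx=k,fy=k,interpolation=cv2.INTER_CUBIC)
P=lambda p:tuple(int(v) for v in ((pj(s,[p])[0]-[r[2],r[0]]+.5)*k-.5))
for th in (1.0,1.2,1.4,1.5):
    p=O+.058*x+.076*np.sin(th)*y
    cv2.circle(im,P([*p,.12+.076*np.cos(th)]),4,(255,0,255),-1)
cv2.circle(im,P([.6697,.145,.1356]),4,(0,255,0),-1)
cv2.imwrite("pics/h.png",im)
```

```text
(no output)
```

View pics/h.png

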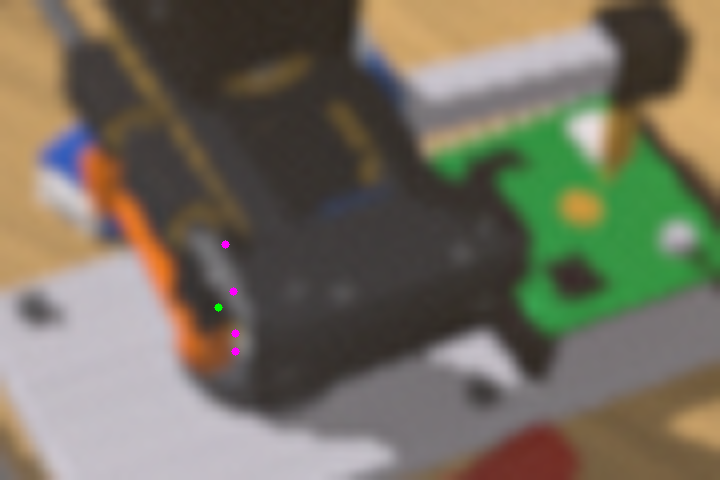

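The finger slid inward off the ball and pushed the lever outwards. The block moved about 11 px and the ball sits about 30 px left of the prediction in the x8 crop, so the collar has turned a few degrees. I'll lift off and measure.

```bash
python3 -m creep '[{"tx":0.002,"ty":0,"tz":-0.02,"rx":0,"ry":0,"rz":0},{"tx":0,"ty":0,"tz":-0.04,"rx":0,"ry":0,"rz":0},{"tx":0,"ty":0,"tz":-0.05,"rx":0,"ry":0,"rz":0},{"tx":0.05,"ty":0,"tz":-0.03,"rx":0,"ry":0,"rz":0},{"tx":0.05,"ty":0,"tz":0,"rx":0,"ry":0,"rz":0},{"tx":0,"ty":-0.05,"tz":0,"rx":0,"ry":0,"rz":0},{"tx":0.0,"ty":-0.06,"tz":0,"rx":0,"ry":0,"rz":0},{"tx":0,"ty":-0.06,"tz":0,"rx":0,"ry":0,"rz":0},{"tx":0,"ty":-0.06,"tz":0,"rx":0,"ry":0,"rz":0},{"tx":0,"ty":0,"tz":0,"rx":0,"ry":0,"rz":0}]'
python3 - <<'E'
from h import *
o=env.get_obs();print(o['force'],o['tool_pos'])
for n,r in(("top",(135,275,165,305)),("scene",(180,320,230,400))):
    c=env.read_camera(n)
    cv2.imwrite(f"pics/i_{n}.png",cv2.resize(cv2.cvtColor(c["pixels"],cv2.COLOR_RGB2BGR)[r[0]:r[1],r[2]:r[3]],None,fx=4.2,fy=4.2,interpolation=cv2.INTER_CUBIC))
E
```

```text
time_s: 16.52
tool_pos: [0.4751, -0.0216, 0.3025]
tool_rot: [179.8, 0.1, 153.2]
force: [0.6, 0.9, 0.8]
grip_width: 0.0005
[0.61397101 0.92552584 0.81942398] [ 0.47505815 -0.02163279  0.30251258]
```

View pics/i_scene.png

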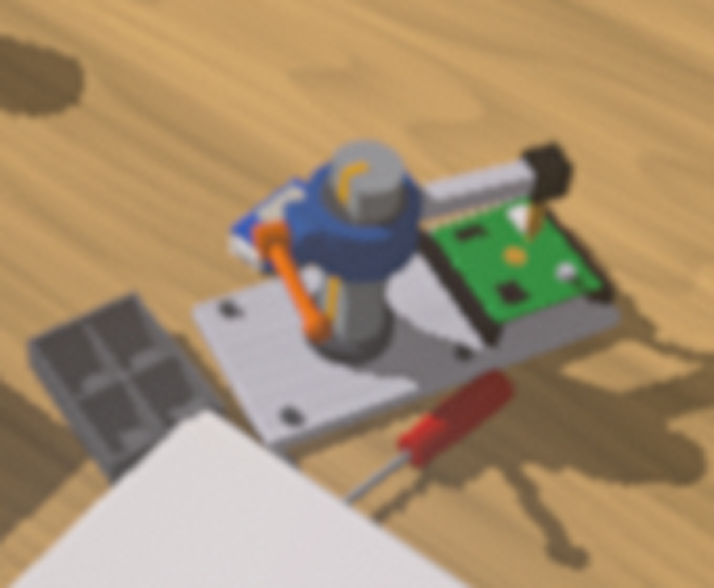

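View pics/i_top.png

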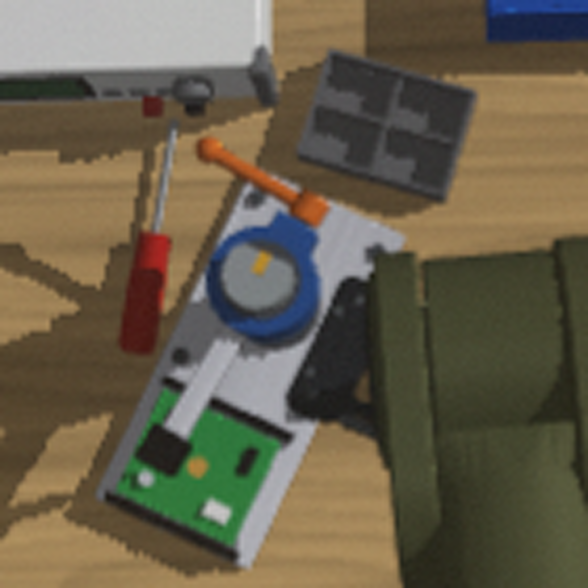

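```bash
cat > fit.py <<'E'
from h import *
from scipy.optimize import least_squares
Z=lambda p:np.array([((x+.5)/4.2-.5+165,(y+.5)/4.2-.5+135) for x,y in p])
S=lambda p:np.array([((x+.5)/4.2-.5+230,(y+.5)/4.2-.5+180) for x,y in p])
def fit(tb,sb,tblk,sblk,thub,shub):
    c=env.read_camera("top"); s=env.read_camera("scene")
    def W(q):
        a,th=q[:2];X=np.array([np.cos(a),np.sin(a)]);Y=np.array([-X[1],X[0]]);O=np.array([.587,.1125])
        return [[*(O+.058*X+.076*np.sin(th)*Y),.12+.076*np.cos(th)],[*(O-.125*X),.134],[*(O+.058*X),.12]]
    tp=Z([tb,tblk,thub]);sp=S([sb,sblk,shub])
    # per-camera pixel offset as nuisance (calibration error), weak prior
    f=lambda q:np.r_[(pj(c,W(q))+q[2:4]-tp).ravel(),(pj(s,W(q))+q[4:6]-sp).ravel(),q[2:]]
    r=least_squares(f,[-.5,1.4,0,0,0,0]);print(np.rad2deg(r.x[0]),r.x[1:],r.fun[:12].round(2))
E
python3 - <<'E'
from fit import *
np.set_printoptions(precision=3,suppress=True)
fit((209,149),(317,327),(163,447),(548,163),(305,212),(272,243))
# previous: loose
fit((323,194),(263,134),(182,452),(535,150),(300,207),(275,247))
E
```

```text
-31.802591339103053 [ 1.458 -0.003 -0.192 -0.182  0.693] [-0.1   0.19 -0.77  0.6   0.87 -0.59  0.2  -0.03  0.1  -0.55 -0.12 -0.11]
-26.080555943816346 [-0.282  0.246 -0.623 -0.453  0.256] [ 0.25  0.28 -0.94  1.13  0.45 -0.79  0.11  0.66  0.56 -1.02 -0.21  0.1 ]
```

The fit gives the collar at -31.8° against the stand at -26.6°, so the screw is about 5 mm off centre with the lever at 1.46. That is within 9 mm but not square. I'll grip the bar and try gently to turn it back, watching the force.

```bash
python3 -m creep '[{"tx":0.0167,"ty":0.0593,"tz":0,"rx":0,"ry":0,"rz":0},{"tx":0.0167,"ty":0.0593,"tz":0,"rx":0,"ry":0,"rz":0},{"tx":0.0167,"ty":0.0593,"tz":0,"rx":0,"ry":0,"rz":0},{"tx":0,"ty":0,"tz":0,"rx":0,"ry":0,"rz":5},{"tx":0,"ty":0,"tz":0.04,"rx":0,"ry":0,"rz":0},{"tx":0,"ty":0,"tz":0,"rx":0,"ry":0,"rz":0},{"tx":0,"ty":0,"tz":0,"rx":0,"ry":0,"rz":0}]' 0.055 15; python3 -c "
from cell import env;o=env.get_obs();print(o['qpos'])"
```

```text
time_s: 17.7
tool_pos: [0.5105, 0.1661, 0.2614]
tool_rot: [180.0, 0.0, 148.8]
force: [0.0, -0.3, 0.5]
grip_width: 0.0538
[-43.00175225   3.93291242  23.36367701  98.93500679  -1.58933908
  77.43119744  39.43171665]
```

```bash
python3 -m creep '[{"tx":-0.003,"ty":-0.005,"tz":0,"rx":0,"ry":0,"rz":0},{"tx":0,"ty":0,"tz":0.04,"rx":0,"ry":0,"rz":0},{"tx":0,"ty":0,"tz":0.04,"rx":0,"ry":0,"rz":0},{"tx":0,"ty":0,"tz":0.04,"rx":0,"ry":0,"rz":0},{"tx":0,"ty":0,"tz":0.01,"rx":0,"ry":0,"rz":0},{"tx":0,"ty":0,"tz":0,"rx":0,"ry":0,"rz":0},{"tx":0,"ty":0,"tz":0,"rx":0,"ry":0,"rz":0}]'
python3 - <<'E'
from h import *
r=(160,320,230,400);c=env.read_camera("scene")
cv2.imwrite("pics/j.png",cv2.resize(cv2.cvtColor(c["pixels"],cv2.COLOR_RGB2BGR)[r[0]:r[1],r[2]:r[3]],None,fx=3.4,fy=3.4,interpolation=cv2.INTER_CUBIC))
E
```

```text
time_s: 18.58
tool_pos: [0.5116, 0.16, 0.1327]
tool_rot: [179.8, 0.1, 148.7]
force: [-0.5, 0.2, 0.4]
grip_width: 0.0551
```

View pics/j.png

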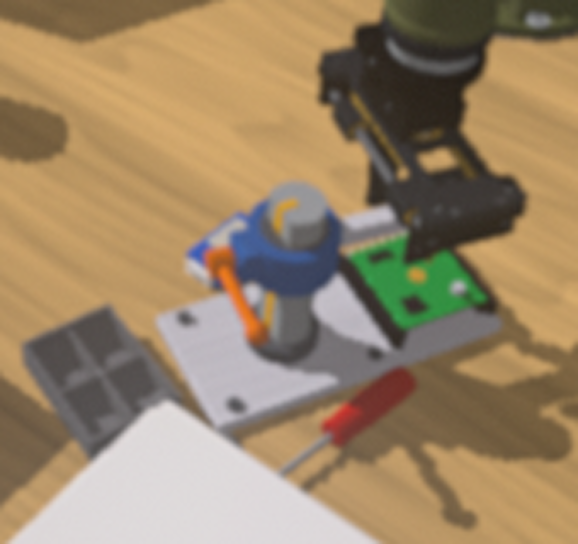

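The fingers are down astride the bar around (390,225) and everything else is unchanged. I'll close and read the force.

```bash
python3 -m creep '[{"tx":0,"ty":0,"tz":0,"rx":0,"ry":0,"rz":0},{"tx":0,"ty":0,"tz":0,"rx":0,"ry":0,"rz":0},{"tx":0,"ty":0,"tz":0,"rx":0,"ry":0,"rz":0},{"tx":0,"ty":0,"tz":0,"rx":0,"ry":0,"rz":0},{"tx":0,"ty":0,"tz":0,"rx":0,"ry":0,"rz":0},{"tx":0,"ty":0,"tz":0,"rx":0,"ry":0,"rz":0}]' 0 12
python3 -m creep '[{"tx":0,"ty":-0.0016,"tz":0,"rx":0,"ry":0,"rz":-1},{"tx":0,"ty":0,"tz":0,"rx":0,"ry":0,"rz":0}]'
```

```text
time_s: 19.38
tool_pos: [0.5103, 0.1599, 0.1306]
tool_rot: [180.0, 0.0, 148.7]
force: [1.1, 1.1, 0.1]
grip_width: 0.0163
time_s: 19.62
tool_pos: [0.5095, 0.1585, 0.1306]
tool_rot: [180.0, 0.0, 149.8]
force: [2.1, 2.3, -1.2]
grip_width: 0.0158
```

```bash
python3 -m creep '[{"tx":0,"ty":-0.0019,"tz":0,"rx":0,"ry":0,"rz":-1.2},{"tx":0,"ty":-0.0019,"tz":0,"rx":0,"ry":0,"rz":-1.2},{"tx":0,"ty":-0.0019,"tz":0,"rx":0,"ry":0,"rz":-1.2},{"tx":0,"ty":0,"tz":0,"rx":0,"ry":0,"rz":0},{"tx":0,"ty":0,"tz":0,"rx":0,"ry":0,"rz":0}]'
```

```text
time_s: 20.25
tool_pos: [0.5066, 0.1531, 0.1306]
tool_rot: [-180.0, 0.0, 153.3]
force: [2.0, 1.5, -1.1]
grip_width: 0.0154
```

```bash
python3 -m creep '[{"tx":0,"ty":0,"tz":0,"rx":0,"ry":0,"rz":0},{"tx":0,"ty":0,"tz":0,"rx":0,"ry":0,"rz":0},{"tx":0,"ty":0,"tz":0,"rx":0,"ry":0,"rz":0},{"tx":0,"ty":0,"tz":0,"rx":0,"ry":0,"rz":0},{"tx":0,"ty":0,"tz":-0.04,"rx":0,"ry":0,"rz":0},{"tx":0,"ty":0,"tz":-0.05,"rx":0,"ry":0,"rz":0},{"tx":0,"ty":0,"tz":-0.06,"rx":0,"ry":0,"rz":0},{"tx":0,"ty":0,"tz":0,"rx":0,"ry":0,"rz":0},{"tx":-0.01,"ty":-0.06,"tz":0,"rx":0,"ry":0,"rz":0},{"tx":-0.01,"ty":-0.06,"tz":0,"rx":0,"ry":0,"rz":0},{"tx":-0.01,"ty":-0.06,"tz":0,"rx":0,"ry":0,"rz":0},{"tx":0,"ty":0,"tz":0,"rx":0,"ry":0,"rz":0},{"tx":0,"ty":0,"tz":0,"rx":0,"ry":0,"rz":0}]' 0.05
python3 - <<'E'
from h import *
for n,r in(("top",(135,275,165,305)),("scene",(180,320,230,400))):
    c=env.read_camera(n)
    cv2.imwrite(f"pics/k_{n}.png",cv2.resize(cv2.cvtColor(c["pixels"],cv2.COLOR_RGB2BGR)[r[0]:r[1],r[2]:r[3]],None,fx=4.2,fy=4.2,interpolation=cv2.INTER_CUBIC))
E
```

```text
time_s: 21.88
tool_pos: [0.4524, -0.0205, 0.2801]
tool_rot: [180.0, -0.0, 153.3]
force: [0.3, 0.7, 0.5]
grip_width: 0.0503
```

View pics/k_scene.png

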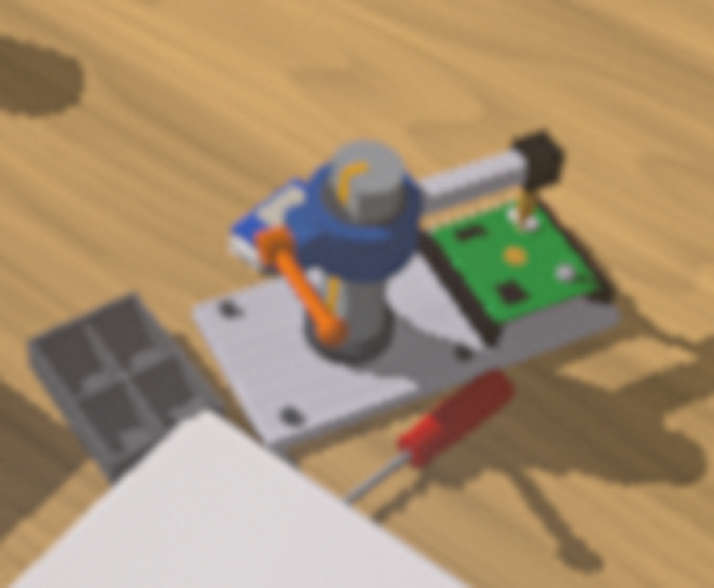

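View pics/k_top.png

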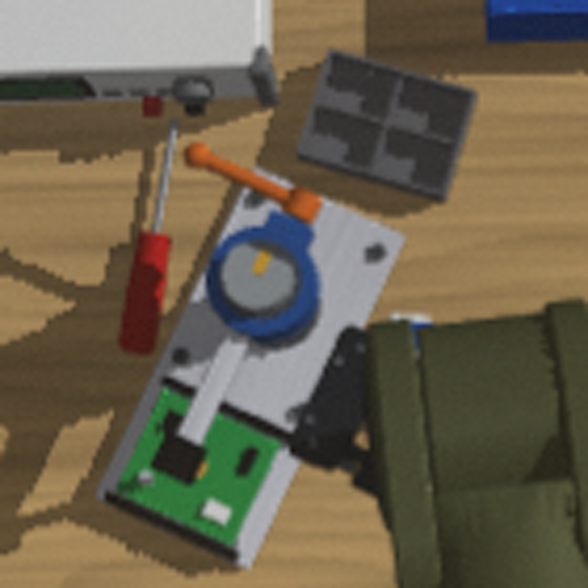

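Run:
```python
from fit import *
np.set_printoptions(precision=3,suppress=True)
fit((197,154),(332,330),(180,457),(538,157),(298,209),(276,246))
o=env.get_obs();print(o['time_s'],o['force'])
```

```text
-26.775452733761213 [ 1.443  0.086 -0.039 -0.184  0.915] [ 0.05  0.33 -1.14  0.28  1.   -0.57  0.07 -0.06  0.42 -1.66 -0.3   0.81]
22.075 [ 0.151 -0.055  0.088]
```

```bash
python3 -c "
from cell import env;print(env.sign_off())"
```

```text
the job is handed in; nothing more can be done
None
```

The screw squarely faces the flat and its lever is pressed to about level. I handed the job in at about 22 s of the 54 s, with the gripper clear of everything.

- **Turning the collar:** I gripped the probe arm and swung the collar about 156° until the screw faced the flat. Image fits then gave the collar at -26.1° and the stand at -26.6°.
- **Tightening the lever:** I pushed the lever over sideways to about 0.8 rad, then pressed it down from above.
- **One slip:** during that press the finger slid off the inner side of the ball and turned the collar about 5° (screw about 5 mm off centre). I gripped the probe arm again and turned the collar back. It moved at about 3 N, so the tightened screw did not hold it against that push.
- **Last check:** the collar was at -26.8° against the stand at -26.6°, well under 1 mm off at the screw. The lever was at about 1.44 rad, and the force on the tool was near zero.
- **Not confirmed:** I did not feel a distinct stop at the end of the press. The lever is past the required 1.25 rad but may be slightly short of its seat at about 1.5.
- **Surroundings:** by eye in the crops around the stand, the tray, battery pack and screwdriver had not moved. I did not look again at the multimeter, tape roll or mug, and the arm only passed high over that side. I saw no contact with the circuit board.

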